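# Demagnetise a connecting rod

### The job

Demagnetise the steel connecting rod that lies on the rubber mat: pull the demagnetiser's drawer well open by its handle, lay the rod flat on the drawer's floor without dropping it and let go of it, and push the drawer fully shut. Then start the cycle: twist the red start key clockwise as far as it goes and let it spring back. Leave the brush, piston, can and wrench where they are.

Things in the scene. Friction and masses are not known exactly. Their poses are not given: they have to be found in the camera images.
- drawer_handle (a point): Middle of the drawer's level steel bar handle: bar 11 mm in diameter, 120 mm long, its axis 50 mm out from the drawer front, held by an 8 mm post near each end, 111 mm above the bench, 29 mm below the cabinet top and 16 mm below the drawer front's top edge. y axis along the bar, x into the cabinet (the drawer opens along -x), z up. Moves with the drawer.
- tray (a point): Centre of the drawer's inner floor, on its upper face, 83 mm above the bench; moves with the drawer, axes as drawer_handle. Open-topped steel tray, inside 223 mm (x) by 218 (y), walls 35 mm high, drawer front 44 mm high above this floor. Cabinet top plate overhangs whatever is beyond x = -0.1175 + drawer (m) from here; before that the tray is open above.
- drawer (a joint): Grey-fronted drawer at the top of the front of the demagnetiser, a blue cabinet fixed to the bench, 280 mm deep, 260 wide, 140 high, with a flat top. Opening in m: 0 is shut, 0.175 is the outer stop; starts shut or a little ajar. It slides with 2 N of friction, some damping, no latch and no spring, and stays where it is left.
- rod: Steel connecting rod, 0.4 to 0.65 kg, flat on the mat, 158 mm long, 24 thick. Origin on its underside at its middle; x towards the small end. Big eye (60 mm across, 80 with lugs, 44 mm hole) at x = -0.045 m, small eye (36 mm across, 22 mm hole) at +0.065. Straight shank between, 22 mm wide (y), 18 high (3 to 21 mm above the underside), free from x = -0.012 to +0.046.
- rod_grip (a point): Point on the rod's shank axis to grip, 15 mm from the rod's origin towards the small end and 12 mm above its underside; axes as rod.
- mat: Black rubber mat fixed on the bench, 300 (x) by 240 (y) by 4 mm, origin at the centre of its underside. The rod and the brush lie on it. It is to the robot's left or right; the start box is on the other side.
- start_key_grip (a point): Middle of the start key's red paddle, on its upright axis, 86 mm above the bench. The paddle is 60 mm long along this point's x, 14 mm thick along y, from 64 to 98 mm above the bench; it stands on a grey start box 130 x 130 x 50 mm fixed to the bench. This point turns with the key.
- start_key (a joint): Turn of the start key in rad, clockwise seen from above: 0 at rest, 1.2 at its stop. A spring (0.012 N m at rest, 0.16 N m at the stop) returns it to 0 when let go.
- brush: Bystander: brush 170 mm long lying on the mat beside the rod.
- piston: Bystander: aluminium piston, 86 mm across and 70 high, standing on the bench to the right of the cabinet.
- can: Bystander: red and white can, 66 mm across and 100 high, upright to the left of the cabinet.
- wrench: Bystander: wrench 200 mm long lying at the far left.
Things that resemble listed ones, but are neither listed nor needed, are in the scene too. Leave any turquoise look-alike of the rod alone. Of the things that look like the part that bears start_key_grip, take the one that is farthest to the robot's left at the start.

How it is judged:
By the outcome, as a careful person would: the job done as asked, in the order asked, and still so for the second after the job is handed in, with the robot touching nothing.
It also fails if it takes over 72 s, if anything falls off the work surface, if the arm or the gripper's body presses on something with over 40 N, if the wrist force passes 120 N, or if a joint passes its speed limit or range.

### The arm

A 7-joint arm with a two-finger parallel gripper is mounted at the origin on the work surface. World frame = base frame: x ahead of the robot, y to its left, z up, the work surface at z = 0. Lengths are in m, angles in rad, forces in N, time in s.
With the tool pointing down it reaches from about 0.4 to 0.85 m from the base axis. Payload 10.4 kg.
Tool frame: the origin (TCP) lies midway between the tips of the shut fingers; the grasp point (between the pads) lies r.grip_point_offset behind it (r.grip_point_offset is the distance from the TCP to the grasp point, in m); z points along the fingers, y is the line along which they close (so a half turn about z gives the same grasp; the last joint's range is limited). The gripper opens to 87 mm and grips with 3 to 60 N. Pads are 19 mm wide; open, the fingers measure 117 mm over their backs; the gripper's body (75 mm by 190 mm) begins 51 mm behind the grasp point.
Start: joints at [1.268, 0.332, -0.065, 1.46, 0.022, 1.35, -0.088], TCP at [0.173, -0.601, 0.223] pointing down, gripper open.
Joint ranges: [-2.6, 2.6], [-0.5, 2.12], [-1.47, 1.34], [0.16, 2.42], [-1.27, 4.41], [0.06, 2.06], [-2.6, 2.6]. Speed limits (rad/s): [2.22, 2.22, 2.79, 2.79, 3.14, 3.14, 3.14].

### API

Orientations are given as a unit quaternion [x, y, z, w].
In Python, from bench import r gives the robot as it stands.
- The arm moves only by the tool play_rows, never from a script. Its arguments are lists of equal length, an entry for each row: "claw": the closure, from 0 (fully open) to 1 (shut); "delta_pos": the shift along the tool's x, y, z scaled (see below), a list of three; "delta_rot": the turn, a rotation vector about the tool's x, y, z scaled (see below), a list of three. A call has 1 to 8 rows; each row shifts and turns the commanded pose from where the row before left it, along the tool's axes as they then stand; what a row does not reach is not made up. The controller multiplies each number of a shift by 200 mm and each number of a turn by pi rad. A row lasts 1/10 s, in which the tool goes at most 50 mm and 8.59 degrees, less where a joint would pass 70% of its speed; a pose out of reach is approached as far as the arm can. A call with a number of a shift or a turn outside -1 to 1 is refused whole. A call with a gripper value outside its range is refused whole. The fingers move at their own pace and stop on an object; "squeeze" is the grip in N (left out, the last holds). Time passes only in rows, so rows that do not move let the fingers close. It gives the time, the measured TCP pose, the force, the opening and the grip force at its end, in the units of the state.
- r.read_state(): the state, without advancing time (a new reading comes with each control period).
- r.camera(name): name is "scene" or "top" or "wrist"; returns a dict with "pixels" (400x640x3 uint8, red, green, blue), "camera_matrix" (3x3 intrinsics, pixels), "D" ([k1, k2, p1, p2, k3] as OpenCV has them; the pictures are not rectified), "cam_to_world" (4x4, takes a point from camera to world coordinates); the wrist camera has in their place "hand_eye" (4x4, takes a point from camera to tool coordinates, whose origin is the TCP and whose axes are the flange's). Camera axes: x right, y up, looking along -z (the intrinsics and any distortion apply to the point x, -y, -z); pixel columns grow to the right and rows downward; lengths in m; the calibration is good to about 2 mm. A picture is of the moment at which its call begins: read the wrist's pose just before it. There is no depth.
- r.close_job(): hands the job in; it is judged then, once.
The state is a dict: "time": time; "joint_positions": joint angles; "joint_vel": joint speeds; "joint_torque": joint torques, N m; "ee_pos": TCP position; "eef_rot": TCP orientation; "ft_force": force on the tool from outside, world axes, zero at the start; "torque": the same for the moment, N m; "width": finger opening in m; "grip_force": force on a finger pad.
Only numpy, scipy, OpenCV 4.12 (cv2) and the standard library are available. Lean on these libraries where they do the work, as an engineer would, in place of code of your own. Each camera call takes 0.05 s, during which the arm holds its last target. There are 200 camera calls.

## Working session

There is one attempt and no reset: what is moved stays moved. The work goes in short steps, Python scripts to look and compute and a tool call to move; the robot and the scene stay as the last step left them, time stands still between calls to the robot, and variables do not carry over. Pictures are saved under pics/ and viewed, at most 10 in all, crops included, and the job is handed in when it is done.

Besides the shell and the picture viewer there is one more tool, called after "Emit:" by a JSON object that holds its "name" and its "arguments", one argument or row to a line. play_rows: Moves the arm, as the interface text tells. Shifts and turns lie within -1 to 1; 1 stands for 200 mm of shift or pi rad of turn. Its arguments: {"type":"object","properties":{"claw":{"type":"array"},"delta_pos":{"type":"array"},"delta_rot":{"type":"array"},"squeeze":{"type":"number"}},"required":["claw","delta_pos","delta_rot"]}

```bash
mkdir -p pics && cat > h.py <<'E'
import numpy as np, cv2, json
from bench import r
from scipy.spatial.transform import Rotation as R
def snap(name,fn):
    s=r.read_state(); c=r.camera(name); cv2.imwrite(f'pics/{fn}.png',c['pixels'][:,:,::-1])
    d={k:np.array(c[k]).tolist() for k in c if k!='pixels'}
    if name=='wrist':
        T=np.eye(4);T[:3,:3]=R.from_quat(s['eef_rot']).as_matrix();T[:3,3]=s['ee_pos']
        d['cam_to_world']=(T@np.array(c['hand_eye'])).tolist()
    json.dump(d,open(f'pics/{fn}.json','w'))
def px(fn,uv,z):
    d=json.load(open(f'pics/{fn}.json'));K=np.array(d['camera_matrix']);D=np.array(d['D']);T=np.array(d['cam_to_world'])
    n=cv2.undistortPoints(np.array(uv,float).reshape(-1,1,2),K,D).reshape(-1,2)
    z=np.broadcast_to(z,(len(n),))
    ray=np.c_[n[:,0],-n[:,1],-np.ones(len(n))]@T[:3,:3].T
    o=T[:3,3]
    return o+ray*((z-o[2])/ray[:,2])[:,None]
def proj(fn,P):
    d=json.load(open(f'pics/{fn}.json'));T=np.linalg.inv(np.array(d['cam_to_world']))
    p=np.atleast_2d(P)@T[:3,:3].T+T[:3,3]; p=p*[1,-1,-1]
    return cv2.projectPoints(p,np.zeros(3),np.zeros(3),np.array(d['camera_matrix']),np.array(d['D']))[0].reshape(-1,2)
def st():
    s=r.read_state(); M=R.from_quat(s['eef_rot']).as_matrix()
    print(s['time'],np.round(s['ee_pos'],4),'\n',np.round(M,3),'\nF',np.round(s['ft_force'],1),'w',round(s['width'],4),s['grip_force'],'q',np.round(s['joint_positions'],2)); return s,M
E
python3 - <<'E'
from h import *
snap('scene','s0');snap('top','t0');st();print(r.grip_point_offset)
print(json.load(open('pics/t0.json')),json.load(open('pics/s0.json'))['cam_to_world'])
E
```

```text
0.1 [ 0.1725 -0.6004  0.2218] 
 [[ 0.961  0.276 -0.   ]
 [ 0.276 -0.961  0.001]
 [-0.    -0.001 -1.   ]] 
F [0.4 0.1 0.3] w 0.0872 0.0 q [ 1.27  0.33 -0.06  1.46  0.02  1.35 -0.09]
0.0187
{'camera_matrix': [[416.1224928598361, 0.0, 318.9456968666379], [0.0, 416.1224928598361, 195.1012645901543], [0.0, 0.0, 1.0]], 'D': [-0.02226266833455539, 0.0, 0.0, 0.0, 0.0], 'cam_to_world': [[-0.01636825728859627, 0.9804421446370757, -0.19612567698490196, 0.24777579897766686], [-0.9995901285314349, -0.020653555379644754, -0.019824368658038015, 0.051318996817265095], [-0.02348733905414079, 0.1957208002988741, 0.9803783520837883, 1.497130515175646], [0.0, 0.0, 0.0, 1.0]]} [[0.2778304827256266, -0.5461524279063706, 0.7902706804383051, 1.4743951499130659], [0.9606281094413087, 0.1562740722956911, -0.22972167873175967, -0.200317871922833], [0.0019642351340970763, 0.8229799145909319, 0.568067075229889, 0.7770450045802608], [0.0, 0.0, 0.0, 1.0]]
```

View pics/t0.png

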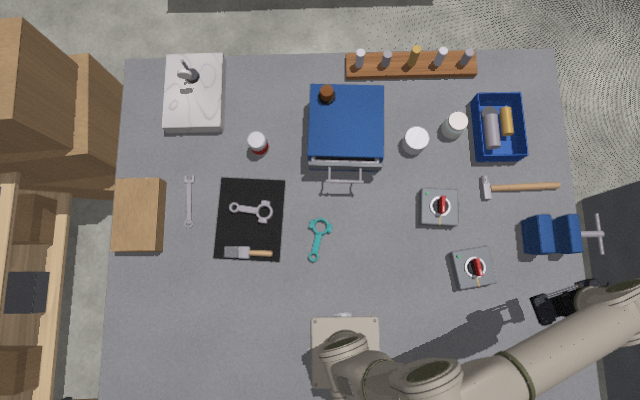

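View pics/s0.png

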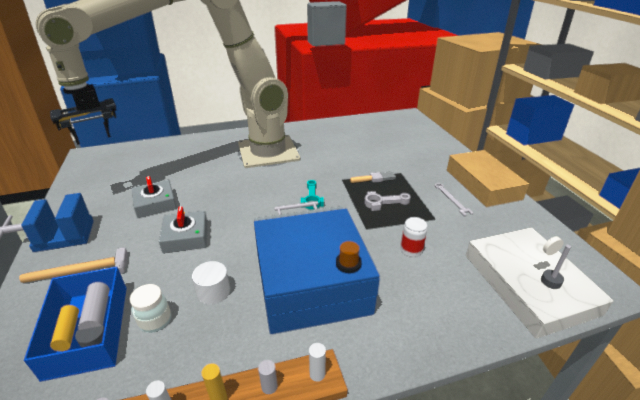

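The top view shows the rod at (250,210) with the brush beneath it, the handle bar at (345,182), the turquoise decoy at (319,240), and start boxes at (439,207) and (475,267). The left one, at (439,207), is the one to use.

```bash
python3 - <<'E'
from h import *
im=cv2.imread('pics/t0.png')
a=cv2.resize(im[170:270,210:290],None,fx=5,fy=5,interpolation=cv2.INTER_CUBIC)
b=cv2.resize(im[150:200,300:390],None,fx=4.4,fy=4.4,interpolation=cv2.INTER_CUBIC)
c=cv2.resize(im[185:230,415:465],None,fx=5.6,fy=5.6,interpolation=cv2.INTER_CUBIC)
o=np.zeros((500,800,3),np.uint8);o[:,:400]=a;o[:220,400:796]=b;o[240:240+252,400:680]=c
cv2.imwrite('pics/c0.png',o)
E
```

```text
(no output)
```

View pics/c0.png

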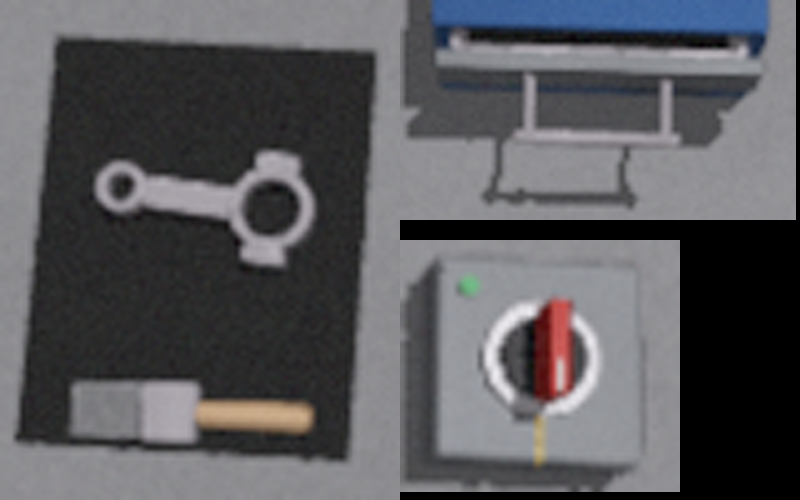

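```bash
python3 - <<'E'
from h import *
f=lambda a,o,s:[((u-o[0]+.5)/s-.5+o[2],(v-o[1]+.5)/s-.5+o[3]) for u,v in a]
e=px('t0',f([(121,186),(272,206)],(0,0,210,170),5),.028);d=e[0]-e[1]
print('eyes',e,'len',np.linalg.norm(d),'yaw',np.degrees(np.arctan2(d[1],d[0])));u=d/np.linalg.norm(d)
print('origin',e[1]+u*.045,'grip',e[1]+u*.06)
print('mat',px('t0',f([(57,38),(375,53),(347,460),(18,440)],(0,0,210,170),5),.004))
b=px('t0',f([(516,134),(680,140)],(400,0,300,150),4.4),.111+0.003);print('bar',b,b.mean(0),np.linalg.norm(b[0]-b[1]))
print('front edge',px('t0',f([(437,52),(760,66)],(400,0,300,150),4.4),.127),'cab front', px('t0',f([(436,28),(764,32)],(400,0,300,150),4.4),.140))
print('key',px('t0',f([(552,299),(571,299),(569,397),(551,397)],(400,240,415,185),5.6),.098))
print('box',px('t0',f([(438,262),(637,262),(641,460),(437,458)],(400,240,415,185),5.6),.05), 'disc',px('t0',f([(542,358)],(400,240,415,185),5.6),.055))
print('decoy',px('t0',[(319,218),(314,262),(332,228),(308,226)],.02),'cab top',px('t0',[(310,86),(384,86)],.14),'brush',px('t0',[(272,253)],.02))
print('capbase',px('t0',[(327,93)],.16),'otherkey',px('t0',[(475,267)],.09))
E
```

```text
eyes [[0.5051728  0.38844936 0.028     ]
 [0.48841371 0.27907101 0.028     ]] len 0.11065483223148295 yaw 81.28881739429009
origin [0.49522913 0.3235519  0.028     ] grip [0.49750094 0.33837887 0.028     ]
mat [[0.62200406 0.44455297 0.004     ]
 [0.60528117 0.20748759 0.004     ]
 [0.30826947 0.22757588 0.004     ]
 [0.32623674 0.46399199 0.004     ]]
bar [[ 0.57629144  0.05442513  0.114     ]
 [ 0.56875049 -0.07235405  0.114     ]] [ 0.57252097 -0.00896446  0.114     ] 0.12700325991686823
front edge [[ 0.63994029  0.11442374  0.127     ]
 [ 0.62302892 -0.13505337  0.127     ]] cab front [[ 0.65542679  0.11438313  0.14      ]
 [ 0.64640346 -0.13759765  0.14      ]]
key [[ 0.51876456 -0.33937196  0.098     ]
 [ 0.51852145 -0.35091263  0.098     ]
 [ 0.45824731 -0.34516995  0.098     ]
 [ 0.45847087 -0.3343264   0.098     ]]
box [[ 0.5534096  -0.2826736   0.05      ]
 [ 0.55074505 -0.40810405  0.05      ]
 [ 0.42499949 -0.40044374  0.05      ]
 [ 0.42881781 -0.27406117  0.05      ]] disc [[ 0.48967715 -0.34237904  0.055     ]]
decoy [[0.45965005 0.08236308 0.02      ]
 [0.30414939 0.10247612 0.02      ]
 [0.42280027 0.03663652 0.02      ]
 [0.43161131 0.12211561 0.02      ]] cab top [[ 0.91127796  0.10382683  0.14      ]
 [ 0.90427779 -0.15560223  0.14      ]] brush [[0.33810835 0.25055456 0.02      ]]
capbase [[0.87380209 0.04469031 0.16      ]] otherkey [[ 0.27515725 -0.43401219  0.09      ]]
```

```bash
cat >> h.py <<'E'
def plan(xyz,yawdeg,n):
    """rows to put TCP at xyz, pointing down, tool y at world yaw yawdeg"""
    s,M=st(); a=np.radians(yawdeg); y=np.array([np.cos(a),np.sin(a),0]);z=np.array([0,0,-1.])
    Rt=np.c_[np.cross(y,z),y,z]; w=R.from_matrix(M.T@Rt).as_rotvec()/n
    S=sum(M@R.from_rotvec(k*w).as_matrix() for k in range(n))
    v=np.linalg.solve(S,np.array(xyz)-s['ee_pos'])
    print('n',n,'pos',np.round(v/.2,4),'rot',np.round(w/np.pi,4),'mm',1e3*np.linalg.norm(v),'deg',np.degrees(np.linalg.norm(w)))
E
python3 - <<'E'
from h import *
plan((.535,-.009,.26),-2.8,16)
E
```

```text
0.1 [ 0.1725 -0.6004  0.2218] 
 [[ 0.961  0.276 -0.   ]
 [ 0.276 -0.961  0.001]
 [-0.    -0.001 -1.   ]] 
F [0.4 0.1 0.3] w 0.0872 0.0 q [ 1.27  0.33 -0.06  1.46  0.02  1.35 -0.09]
n 16 pos [ 0.2284 -0.0366 -0.0119] rot [-0.     -0.     -0.0247] mm 46.320730457386595 deg 4.448194188722401
```

Emit:
{"name": "play_rows", "arguments": {
  "claw": [0,0,0,0,0,0,0,0],
  "delta_pos": [
    [0.228,-0.037,-0.012],
    [0.228,-0.037,-0.012],
    [0.228,-0.037,-0.012],
    [0.228,-0.037,-0.012],
    [0.228,-0.037,-0.012],
    [0.228,-0.037,-0.012],
    [0.228,-0.037,-0.012],
    [0.228,-0.037,-0.012]
  ],
  "delta_rot": [
    [0,0,-0.0247],
    [0,0,-0.0247],
    [0,0,-0.0247],
    [0,0,-0.0247],
    [0,0,-0.0247],
    [0,0,-0.0247],
    [0,0,-0.0247],
    [0,0,-0.0247]
  ]
}}

```text
time: 0.9
ee_pos: [0.4489, -0.3613, 0.2414]
eef_rot: [0.9, 0.437, -0.0, -0.0]
ft_force: [1.2, 0.1, 0.2]
width: 0.0871
grip_force: 0.0
```

Emit:
{"name": "play_rows", "arguments": {
  "claw": [0,0,0,0,0.5,0.5,0.5,0.5],
  "delta_pos": [
    [0.228,-0.037,-0.012],
    [0.228,-0.037,-0.012],
    [0.228,-0.037,-0.012],
    [0.228,-0.037,-0.012],
    [0.228,-0.037,-0.012],
    [0.228,-0.037,-0.012],
    [0.228,-0.037,-0.012],
    [0.228,-0.037,-0.012]
  ],
  "delta_rot": [
    [0,0,-0.0247],
    [0,0,-0.0247],
    [0,0,-0.0247],
    [0,0,-0.0247],
    [0,0,-0.0247],
    [0,0,-0.0247],
    [0,0,-0.0247],
    [0,0,-0.0247]
  ]
}}

```text
time: 1.7
ee_pos: [0.5334, -0.0076, 0.2607]
eef_rot: [0.723, 0.691, -0.0, -0.0]
ft_force: [0.8, 1.1, -0.3]
width: 0.0628
grip_force: 0.0
```

Emit:
{"name": "play_rows", "arguments": {
  "claw": [0.5,0.5],
  "delta_pos": [
    [0,0,0],
    [0,0,0]
  ],
  "delta_rot": [
    [0,0,0],
    [0,0,0]
  ]
}}

```text
time: 1.9
ee_pos: [0.5334, -0.0085, 0.2608]
eef_rot: [0.724, 0.69, -0.0, 0.0]
ft_force: [0.2, -0.6, 0.3]
width: 0.0478
grip_force: 0.0
```

```bash
python3 - <<'E'
from h import *
snap('wrist','w1');st()
print(json.load(open('pics/w1.json')))
print(proj('w1',[[.5725,.05,.111],[.5725,-.07,.111]]))
E
```

```text
1.95 [ 0.5335 -0.01    0.2606] 
 [[ 0.05   0.999 -0.001]
 [ 0.999 -0.05  -0.001]
 [-0.001 -0.    -1.   ]] 
F [ 0.5  0.  -0.5] w 0.0462 0.0 q [ 0.52  0.17 -0.66  1.62  0.1   1.4  -0.19]
{'camera_matrix': [[310.82133761338184, 0.0, 316.9903854365744], [0.0, 310.82133761338184, 196.3382705137378], [0.0, 0.0, 1.0]], 'D': [0.004504137536329284, 0.0, 0.0, 0.0, 0.0], 'hand_eye': [[-0.0014379731356230535, 0.9575595751282273, 0.2882318377860203, 0.07956717781647572], [0.9999983792365579, 0.0016892168391962942, -0.0006229532282437872, 0.000651504490824184], [-0.0010834009025425724, 0.2882304748403883, -0.9575604521991106, -0.1621964824312354], [0.0, 0.0, 0.0, 1.0]], 'cam_to_world': [[0.9988068381953243, 0.04701004817974959, 0.013227068624399322, 0.5378761252611095], [-0.04882712755612604, 0.9563129981310547, 0.28823837568965066, 0.07100897029218162], [0.0009008822757387757, -0.28854030043605366, 0.9574673276072633, 0.4230115088022768], [0.0, 0.0, 0.0, 1.0]]}
[[353.08137318 123.22678274]
 [354.76678446 235.95513405]]
```

View pics/w1.png

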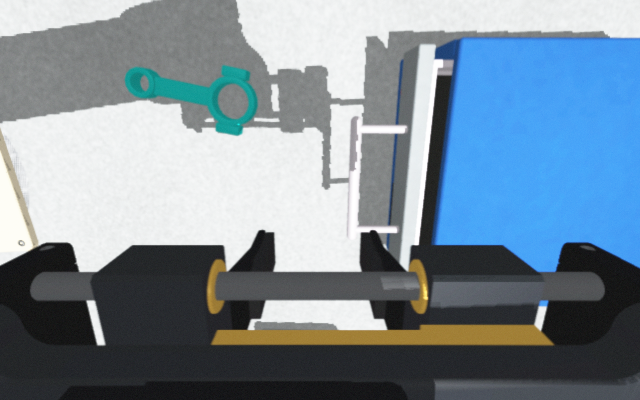

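The wrist view shows the bar from (356,117) to (350,238), the posts at rows 129 and 229, and the cabinet front edge running from (455,45).

```bash
python3 - <<'E'
from h import *
b=px('w1',[(355.5,118),(350.5,237)],.111);m=b.mean(0);d=b[0]-b[1]
yaw=np.degrees(np.arctan2(-d[0],d[1]));print('bar',b,m,np.linalg.norm(d),'yaw',yaw)
print('front edges',px('w1',[(418,46),(434,46),(402,230)],.127),'cab',px('w1',[(458,45),(427,236)],.14))
plan((m[0],m[1],.25),yaw,2)
E
```

```text
bar [[ 0.57492833  0.05485013  0.111     ]
 [ 0.56783156 -0.0710105   0.111     ]] [ 0.57137995 -0.00808018  0.111     ] 0.12606055213175538 yaw -3.2272593265044365
front edges [[ 0.62792502  0.11359807  0.127     ]
 [ 0.6417728   0.1129039   0.127     ]
 [ 0.61931295 -0.05849507  0.127     ]] cab [[ 0.65699654  0.11082142  0.14      ]
 [ 0.64060147 -0.06043616  0.14      ]]
1.95 [ 0.5335 -0.01    0.2606] 
 [[ 0.05   0.999 -0.001]
 [ 0.999 -0.05  -0.001]
 [-0.001 -0.    -1.   ]] 
F [ 0.5  0.  -0.5] w 0.0462 0.0 q [ 0.52  0.17 -0.66  1.62  0.1   1.4  -0.19]
n 2 pos [0.0098 0.0944 0.0266] rot [-0.0001  0.0001  0.001 ] mm 19.708725539108936 deg 0.18043570064570028
```

Emit:
{"name": "play_rows", "arguments": {
  "claw": [0.5,0.5,0.5,0.5,0.5,0.5,0.5,0.5],
  "delta_pos": [
    [0.01,0.095,0],
    [0.01,0.094,0.08],
    [0,0,0.16],
    [0,0,0.2],
    [0,0,0.2],
    [0,0,0.14],
    [0,0,0.06],
    [0,0,0]
  ],
  "delta_rot": [
    [0,0,0.001],
    [0,0,0.001],
    [0,0,0],
    [0,0,0],
    [0,0,0],
    [0,0,0],
    [0,0,0],
    [0,0,0]
  ]
}}

```text
time: 2.75
ee_pos: [0.5707, -0.0087, 0.0915]
eef_rot: [0.727, 0.686, -0.001, -0.001]
ft_force: [-0.2, -0.2, 0.5]
width: 0.0435
grip_force: 0.0
```

Emit:
{"name": "play_rows", "arguments": {
  "claw": [1,1,1,1,1,1],
  "delta_pos": [
    [0,0,0],
    [0,0,0],
    [0,0,0],
    [0,0,0],
    [0,0,0],
    [0,0,0]
  ],
  "delta_rot": [
    [0,0,0],
    [0,0,0],
    [0,0,0],
    [0,0,0],
    [0,0,0],
    [0,0,0]
  ],
  "squeeze": 25
}}

```text
time: 3.35
ee_pos: [0.5717, -0.0074, 0.0933]
eef_rot: [0.727, 0.687, 0.0, 0.0]
ft_force: [-1.3, -0.5, 2.8]
width: 0.01
grip_force: 25.0
```

Emit:
{"name": "play_rows", "arguments": {
  "claw": [1,1,1,1,1,1,1,1],
  "delta_pos": [
    [0,-0.05,0],
    [0,-0.1,0],
    [0,-0.1,0],
    [0,-0.11,0],
    [0,-0.11,0],
    [0,-0.11,0],
    [0,-0.1,0],
    [0,-0.04,0]
  ],
  "delta_rot": [
    [0,0,0],
    [0,0,0],
    [0,0,0],
    [0,0,0],
    [0,0,0],
    [0,0,0],
    [0,0,0],
    [0,0,0]
  ]
}}

```text
time: 4.15
ee_pos: [0.4266, 0.0001, 0.0933]
eef_rot: [0.727, 0.687, -0.0, 0.001]
ft_force: [2.0, -2.7, -0.1]
width: 0.0099
grip_force: 25.0
```

Emit:
{"name": "play_rows", "arguments": {
  "claw": [1,1],
  "delta_pos": [
    [0,0,0],
    [0,0,0]
  ],
  "delta_rot": [
    [0,0,0],
    [0,0,0]
  ]
}}

```text
time: 4.35
ee_pos: [0.4274, 0.0001, 0.0932]
eef_rot: [0.727, 0.687, -0.001, 0.0]
ft_force: [-1.9, -3.2, 7.2]
width: 0.0102
grip_force: 25.0
```

Emit:
{"name": "play_rows", "arguments": {
  "claw": [0.6,0.6,0.6,0.6,0.6,0.6,0.6,0.6],
  "delta_pos": [
    [0,0,0],
    [0,0,0],
    [0,0,0],
    [0,0,-0.1],
    [0,0,-0.2],
    [0,0,-0.2],
    [0,0,-0.2],
    [0,0,-0.1]
  ],
  "delta_rot": [
    [0,0,0],
    [0,0,0],
    [0,0,0],
    [0,0,0],
    [0,0,0],
    [0,0,0],
    [0,0,0],
    [0,0,0]
  ]
}}

```text
time: 5.15
ee_pos: [0.4287, 0.001, 0.2561]
eef_rot: [0.726, 0.687, 0.001, 0.001]
ft_force: [0.4, 0.2, -0.0]
width: 0.0349
grip_force: 0.0
```

```bash
python3 - <<'E'
from h import *
plan((.4675,.337,.24),-8.7,9)
E
```

```text
5.15 [0.4287 0.001  0.2561] 
 [[ 0.055  0.998  0.004]
 [ 0.998 -0.055 -0.001]
 [-0.     0.004 -1.   ]] 
F [ 0.4  0.2 -0. ] w 0.0349 0.0 q [ 0.61 -0.11 -0.66  1.86 -0.07  1.37 -0.08]
n 9 pos [0.188  0.0031 0.0089] rot [0.0001 0.     0.0034] mm 37.64249698146388 deg 0.6146599465034667
```

Emit:
{"name": "play_rows", "arguments": {
  "claw": [0.4,0.4,0.4,0.4,0.4,0.4,0.4,0.4],
  "delta_pos": [
    [0.18,0.003,0.01],
    [0.18,0.003,0.01],
    [0.18,0.003,0.01],
    [0.18,0.003,0.01],
    [0.18,0.003,0.01],
    [0.18,0.003,0.01],
    [0.18,0.003,0.01],
    [0.1,0.003,0.01]
  ],
  "delta_rot": [
    [0,0,0.004],
    [0,0,0.004],
    [0,0,0.004],
    [0,0,0.004],
    [0,0,0.004],
    [0,0,0.004],
    [0,0,0.004],
    [0,0,0.004]
  ]
}}

```text
time: 5.95
ee_pos: [0.4583, 0.2738, 0.2365]
eef_rot: [0.76, 0.65, 0.0, -0.001]
ft_force: [-0.1, -0.2, 0.6]
width: 0.0523
grip_force: 0.0
```

Emit:
{"name": "play_rows", "arguments": {
  "claw": [0.4,0.4],
  "delta_pos": [
    [0,0,0],
    [0,0,0]
  ],
  "delta_rot": [
    [0,0,0],
    [0,0,0]
  ]
}}

```text
time: 6.15
ee_pos: [0.4586, 0.2708, 0.2364]
eef_rot: [0.76, 0.65, -0.001, -0.0]
ft_force: [-0.1, -0.6, -0.0]
width: 0.0524
grip_force: 0.0
```

```bash
python3 - <<'E'
from h import *
snap('wrist','w2');st()
E
```

```text
6.2 [0.4589 0.27   0.2366] 
 [[ 0.156  0.988 -0.001]
 [ 0.988 -0.156 -0.001]
 [-0.001 -0.001 -1.   ]] 
F [-0.2 -0.2  0.1] w 0.0522 0.0 q [ 0.23  0.24 -0.96  1.65  0.2   1.36 -0.92]
```

View pics/w2.png

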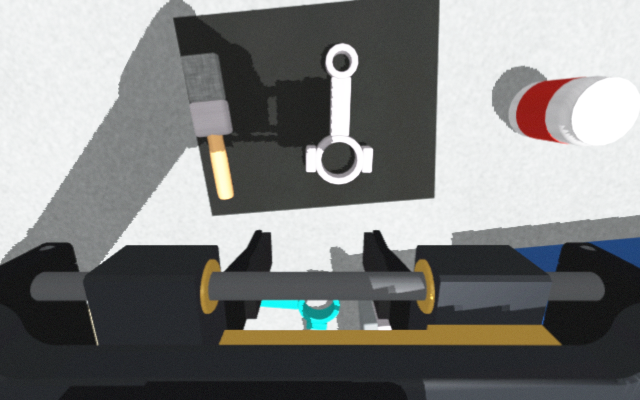

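The rod is at small eye (341,61) and big eye (339.5,158). The can at (600,110) is clear of it.

```bash
python3 - <<'E'
from h import *
e=px('w2',[(341.5,60.5),(339.5,159)],.028);d=e[0]-e[1]
yaw=np.degrees(np.arctan2(d[1],d[0]));u=d/np.linalg.norm(d);g=e[1]+u*.06
print('eyes',e,np.linalg.norm(d),yaw,'grip',g)
plan((g[0],g[1],.12),yaw-90,5)
E
```

```text
eyes [[0.50514924 0.3890533  0.028     ]
 [0.48824953 0.28123979 0.028     ]] 0.10912998301947187 81.09141225945376 grip [0.49754104 0.34051599 0.028     ]
6.2 [0.4589 0.27   0.2366] 
 [[ 0.156  0.988 -0.001]
 [ 0.988 -0.156 -0.001]
 [-0.001 -0.001 -1.   ]] 
F [-0.2 -0.2  0.1] w 0.0522 0.0 q [ 0.23  0.24 -0.96  1.65  0.2   1.36 -0.92]
n 5 pos [0.0757 0.0273 0.1166] rot [-0.      0.     -0.0001] mm 28.32831346147442 deg 0.014309651223206132
```

Emit:
{"name": "play_rows", "arguments": {
  "claw": [0.4,0.4,0.4,0.4,0.4,0.4,0.4,0.4],
  "delta_pos": [
    [0.075,0.027,0.116],
    [0.075,0.027,0.116],
    [0.075,0.027,0.116],
    [0.075,0.027,0.116],
    [0.075,0.027,0.116],
    [0,0,0],
    [0,0,0.15],
    [0,0,0.15]
  ],
  "delta_rot": [
    [0,0,0],
    [0,0,0],
    [0,0,0],
    [0,0,0],
    [0,0,0],
    [0,0,0],
    [0,0,0],
    [0,0,0]
  ]
}}

```text
time: 7.0
ee_pos: [0.4986, 0.3396, 0.0621]
eef_rot: [0.761, 0.649, 0.001, 0.001]
ft_force: [0.5, -0.7, -0.5]
width: 0.0519
grip_force: 0.0
```

Emit:
{"name": "play_rows", "arguments": {
  "claw": [0.4,0.4,0.4,0.4],
  "delta_pos": [
    [0,0,0.14],
    [0,0,0.08],
    [0,0,0.03],
    [0,0,0]
  ],
  "delta_rot": [
    [0,0,0],
    [0,0,0],
    [0,0,0],
    [0,0,0]
  ]
}}

```text
time: 7.4
ee_pos: [0.4977, 0.3402, 0.0115]
eef_rot: [0.76, 0.65, 0.0, 0.0]
ft_force: [0.1, -1.1, 0.5]
width: 0.0519
grip_force: 0.0
```

Emit:
{"name": "play_rows", "arguments": {
  "claw": [0.4,0.4,1,1,1,1,1,1],
  "delta_pos": [
    [0,0,0.02],
    [0,0,0],
    [0,0,0],
    [0,0,0],
    [0,0,0],
    [0,0,0],
    [0,0,0],
    [0,0,0]
  ],
  "delta_rot": [
    [0,0,0],
    [0,0,0],
    [0,0,0],
    [0,0,0],
    [0,0,0],
    [0,0,0],
    [0,0,0],
    [0,0,0]
  ],
  "squeeze": 45
}}

```text
time: 8.2
ee_pos: [0.497, 0.3407, 0.007]
eef_rot: [0.76, 0.65, -0.0, -0.0]
ft_force: [-0.8, 0.3, 1.7]
width: 0.0214
grip_force: 45.0
```

Emit:
{"name": "play_rows", "arguments": {
  "claw": [1,1,1,1,1,1],
  "delta_pos": [
    [0,0,-0.03],
    [0,0,-0.1],
    [0,0,-0.15],
    [0,0,-0.15],
    [0,0,-0.15],
    [0,0,-0.15]
  ],
  "delta_rot": [
    [0,0,0],
    [0,0,0],
    [0,0,0],
    [0,0,0],
    [0,0,0],
    [0,0,0]
  ]
}}

```text
time: 8.8
ee_pos: [0.4969, 0.3402, 0.1538]
eef_rot: [0.76, 0.65, -0.001, 0.0]
ft_force: [-0.2, 0.6, -6.4]
width: 0.0216
grip_force: 44.9
```

Emit:
{"name": "play_rows", "arguments": {
  "claw": [1,1],
  "delta_pos": [
    [0,0,-0.15],
    [0,0,-0.1]
  ],
  "delta_rot": [
    [0,0,0],
    [0,0,0]
  ]
}}

```text
time: 9.0
ee_pos: [0.4973, 0.3408, 0.2049]
eef_rot: [0.76, 0.65, 0.001, 0.0]
ft_force: [0.5, -0.2, -5.1]
width: 0.0215
grip_force: 44.9
```

```bash
python3 - <<'E'
from h import *
snap('top','t2');snap('wrist','w3');s,M=st()
a=cv2.imread('pics/t2.png')[60:260,200:420];b=cv2.imread('pics/w3.png')
o=np.zeros((600,660,3),np.uint8);o[:400,:440]=cv2.resize(a,None,fx=2,fy=2,interpolation=cv2.INTER_CUBIC)
o[400:600,:320]=cv2.resize(b,(320,200));cv2.imwrite('pics/c1.png',o)
E
```

```text
9.1 [0.498  0.3415 0.2055] 
 [[ 0.156  0.988  0.003]
 [ 0.988 -0.156  0.002]
 [ 0.002  0.003 -1.   ]] 
F [ 0.2 -0.  -5.3] w 0.0216 44.94408130645752 q [ 0.03  0.44 -0.92  1.51  0.35  1.36 -1.08]
```

View pics/c1.png

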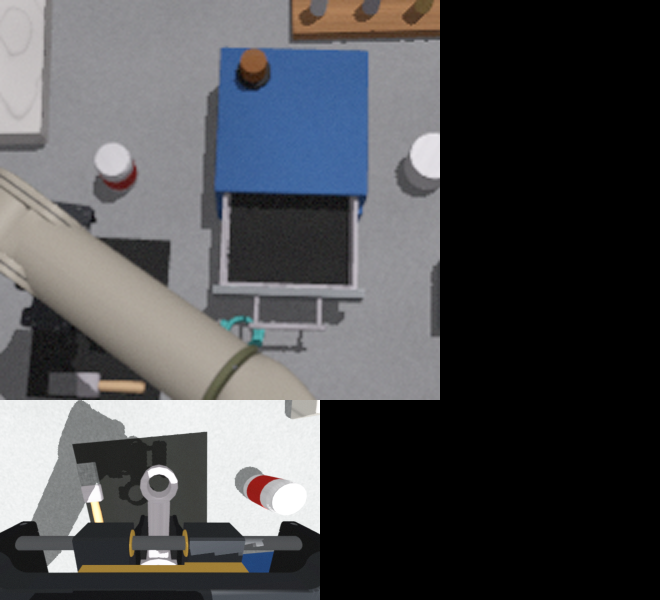

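```bash
python3 - <<'E'
from h import *
f=lambda a:[(u/2-.25+200,v/2-.25+60) for u,v in a]
print('bar',px('t2',f([(252,325),(325,327)]),.111).mean(0),'front inner top',px('t2',f([(228,286),(353,288)]),.127),'cabtop front',px('t2',f([(217,192),(367,192)]),.14))
print('inner walls top',px('t2',f([(230,240),(353,240)]),.118))
plan((.5613,.0046,.2),-3.2,14)
E
```

```text
bar [ 0.42889184 -0.00295328  0.111     ] front inner top [[ 0.49613409  0.09684457  0.127     ]
 [ 0.4884358  -0.11162257  0.127     ]] cabtop front [[ 0.65619232  0.11283069  0.14      ]
 [ 0.65032246 -0.14084925  0.14      ]]
inner walls top [[ 0.57729373  0.09262745  0.118     ]
 [ 0.57272585 -0.11627723  0.118     ]]
9.1 [0.498  0.3415 0.2055] 
 [[ 0.156  0.988  0.003]
 [ 0.988 -0.156  0.002]
 [ 0.002  0.003 -1.   ]] 
F [ 0.2 -0.  -5.3] w 0.0216 44.94408130645752 q [ 0.03  0.44 -0.92  1.51  0.35  1.36 -1.08]
n 14 pos [-0.1172  0.0356  0.0019] rot [ 0.0001 -0.0001 -0.0023] mm 24.496306059023354 deg 0.4111244395081077
```

Emit:
{"name": "play_rows", "arguments": {
  "claw": [1,1,1,1,1,1,1,1],
  "delta_pos": [
    [-0.06,0.018,0],
    [-0.117,0.036,0.002],
    [-0.117,0.036,0.002],
    [-0.117,0.036,0.002],
    [-0.117,0.036,0.002],
    [-0.117,0.036,0.002],
    [-0.117,0.036,0.002],
    [-0.117,0.036,0.002]
  ],
  "delta_rot": [
    [0,0,-0.0023],
    [0,0,-0.0023],
    [0,0,-0.0023],
    [0,0,-0.0023],
    [0,0,-0.0023],
    [0,0,-0.0023],
    [0,0,-0.0023],
    [0,0,-0.0023]
  ]
}}

```text
time: 9.9
ee_pos: [0.5273, 0.1568, 0.198]
eef_rot: [0.741, 0.671, -0.001, -0.001]
ft_force: [-0.5, 0.4, -5.7]
width: 0.0216
grip_force: 44.9
```

Emit:
{"name": "play_rows", "arguments": {
  "claw": [1,1,1,1,1,1,1,1],
  "delta_pos": [
    [-0.117,0.036,0.002],
    [-0.117,0.036,0.002],
    [-0.117,0.036,0.002],
    [-0.117,0.036,0.002],
    [-0.117,0.036,0.002],
    [-0.117,0.036,0.002],
    [-0.057,0.018,0],
    [0,0,0]
  ],
  "delta_rot": [
    [0,0,-0.0023],
    [0,0,-0.0023],
    [0,0,-0.0023],
    [0,0,-0.0023],
    [0,0,-0.0023],
    [0,0,-0.0023],
    [0,0,0],
    [0,0,0]
  ]
}}

```text
time: 10.7
ee_pos: [0.5623, 0.0017, 0.1962]
eef_rot: [0.728, 0.686, -0.001, -0.001]
ft_force: [0.3, -0.1, -6.7]
width: 0.0214
grip_force: 44.9
```

```bash
python3 - <<'E'
from h import *
plan((.5613,.0046,.092),-3.2,5)
E
```

```text
10.7 [0.5623 0.0017 0.1962] 
 [[ 0.059  0.998 -0.002]
 [ 0.998 -0.059 -0.   ]
 [-0.001 -0.002 -1.   ]] 
F [ 0.3 -0.1 -6.7] w 0.0214 44.94408667087555 q [ 0.62  0.32 -0.85  1.63  0.25  1.3  -0.33]
n 5 pos [ 0.0029 -0.001   0.1042] rot [-0.0002  0.     -0.0002] mm 20.83981916325552 deg 0.043789865732254594
```

Emit:
{"name": "play_rows", "arguments": {
  "claw": [1,1,1,1,1,1,1,1],
  "delta_pos": [
    [0,0,0.08],
    [0,0,0.12],
    [0,0,0.12],
    [0,0,0.1],
    [0,0,0.06],
    [0,0,0.03],
    [0,0,0.01],
    [0,0,0]
  ],
  "delta_rot": [
    [0,0,0],
    [0,0,0],
    [0,0,0],
    [0,0,0],
    [0,0,0],
    [0,0,0],
    [0,0,0],
    [0,0,0]
  ]
}}

```text
time: 11.5
ee_pos: [0.5632, 0.0047, 0.0941]
eef_rot: [0.726, 0.687, 0.0, 0.0]
ft_force: [0.9, -0.1, -5.8]
width: 0.0216
grip_force: 44.9
```

Emit:
{"name": "play_rows", "arguments": {
  "claw": [1,1,1],
  "delta_pos": [
    [0,0,0.01],
    [0,0,0],
    [0,0,0]
  ],
  "delta_rot": [
    [0,0,0],
    [0,0,0],
    [0,0,0]
  ]
}}

```text
time: 11.8
ee_pos: [0.5631, 0.0044, 0.0921]
eef_rot: [0.726, 0.687, 0.0, 0.0]
ft_force: [-0.1, 0.3, -5.4]
width: 0.0215
grip_force: 44.9
```

Down in 2 mm steps until the load comes off.

Emit:
{"name": "play_rows", "arguments": {
  "claw": [1,1,1,1],
  "delta_pos": [
    [0,0,0.01],
    [0,0,0.01],
    [0,0,0],
    [0,0,0]
  ],
  "delta_rot": [
    [0,0,0],
    [0,0,0],
    [0,0,0],
    [0,0,0]
  ]
}}

```text
time: 12.2
ee_pos: [0.5628, 0.0044, 0.0876]
eef_rot: [0.726, 0.687, -0.0, -0.0]
ft_force: [-0.3, 0.6, -4.9]
width: 0.0216
grip_force: 44.9
```

Emit:
{"name": "play_rows", "arguments": {
  "claw": [1,1,1],
  "delta_pos": [
    [0,0,0.007],
    [0,0,0],
    [0,0,0]
  ],
  "delta_rot": [
    [0,0,0],
    [0,0,0],
    [0,0,0]
  ]
}}

```text
time: 12.5
ee_pos: [0.5629, 0.0044, 0.0863]
eef_rot: [0.726, 0.687, -0.0, 0.0]
ft_force: [-1.0, 0.3, -6.3]
width: 0.0212
grip_force: 44.9
```

Emit:
{"name": "play_rows", "arguments": {
  "claw": [1,1,1],
  "delta_pos": [
    [0,0,0.005],
    [0,0,0],
    [0,0,0]
  ],
  "delta_rot": [
    [0,0,0],
    [0,0,0],
    [0,0,0]
  ]
}}

```text
time: 12.8
ee_pos: [0.5633, 0.0044, 0.0859]
eef_rot: [0.726, 0.687, 0.0, 0.0]
ft_force: [-1.1, -0.1, 2.7]
width: 0.0212
grip_force: 44.9
```

Emit:
{"name": "play_rows", "arguments": {
  "claw": [1,1,1],
  "delta_pos": [
    [0,0,0.004],
    [0,0,0],
    [0,0,0]
  ],
  "delta_rot": [
    [0,0,0],
    [0,0,0],
    [0,0,0]
  ]
}}

```text
time: 13.1
ee_pos: [0.564, 0.0044, 0.0859]
eef_rot: [0.726, 0.687, 0.001, 0.001]
ft_force: [-1.1, -0.2, 8.3]
width: 0.0216
grip_force: 44.9
```

Contact has been made, so I release and rise.

Emit:
{"name": "play_rows", "arguments": {
  "claw": [0.5,0.5,0.5,0.5,0.5,0.5,0.5,0.5],
  "delta_pos": [
    [0,0,0],
    [0,0,0],
    [0,0,0],
    [0,0,0],
    [0,0,-0.05],
    [0,0,-0.15],
    [0,0,-0.2],
    [0,0,-0.2]
  ],
  "delta_rot": [
    [0,0,0],
    [0,0,0],
    [0,0,0],
    [0,0,0],
    [0,0,0],
    [0,0,0],
    [0,0,0],
    [0,0,0]
  ]
}}

```text
time: 13.9
ee_pos: [0.5625, 0.0046, 0.2065]
eef_rot: [0.726, 0.688, -0.0, -0.0]
ft_force: [1.0, -0.4, 0.3]
width: 0.0432
grip_force: 0.0
```

```bash
python3 - <<'E'
from h import *
plan((.388,.0023,.2),-3.2,6)
E
```

```text
13.9 [0.5625 0.0046 0.2065] 
 [[ 0.055  0.999 -0.   ]
 [ 0.999 -0.055  0.   ]
 [ 0.    -0.    -1.   ]] 
F [ 1.  -0.4  0.3] w 0.0432 0.0 q [ 0.62  0.31 -0.85  1.62  0.24  1.32 -0.32]
n 6 pos [-0.0099 -0.1451  0.0054] rot [-0.     -0.      0.0001] mm 29.112836634475997 deg 0.012120550070772913
```

Emit:
{"name": "play_rows", "arguments": {
  "claw": [0.5,0.5,0.5,0.5,0.5,0.5,0.5],
  "delta_pos": [
    [-0.01,-0.1,0],
    [-0.01,-0.13,0],
    [-0.01,-0.13,0],
    [-0.01,-0.13,0],
    [-0.01,-0.13,0],
    [-0.01,-0.055,0],
    [0,0,0]
  ],
  "delta_rot": [
    [0,0,0],
    [0,0,0],
    [0,0,0],
    [0,0,0],
    [0,0,0],
    [0,0,0],
    [0,0,0]
  ]
}}

```text
time: 14.6
ee_pos: [0.4266, -0.0004, 0.2053]
eef_rot: [0.726, 0.687, -0.001, 0.001]
ft_force: [0.5, -0.0, 0.5]
width: 0.0437
grip_force: 0.0
```

```bash
python3 - <<'E'
from h import *
snap('top','t3');snap('wrist','w4');st()
a=cv2.imread('pics/t3.png')[130:250,280:420];b=cv2.imread('pics/w4.png')
o=np.zeros((560,640,3),np.uint8);o[:360,:420]=cv2.resize(a,None,fx=3,fy=3,interpolation=cv2.INTER_CUBIC)
o[360:560,:320]=cv2.resize(b,(320,200));cv2.imwrite('pics/c2.png',o)
E
```

```text
14.7 [ 4.280e-01 -2.000e-04  2.052e-01] 
 [[ 0.055  0.998  0.001]
 [ 0.998 -0.055 -0.001]
 [-0.001  0.001 -1.   ]] 
F [-0.2 -0.2  0.5] w 0.0436 0.0 q [ 0.82 -0.08 -0.87  1.93 -0.06  1.26 -0.08]
```

View pics/c2.png

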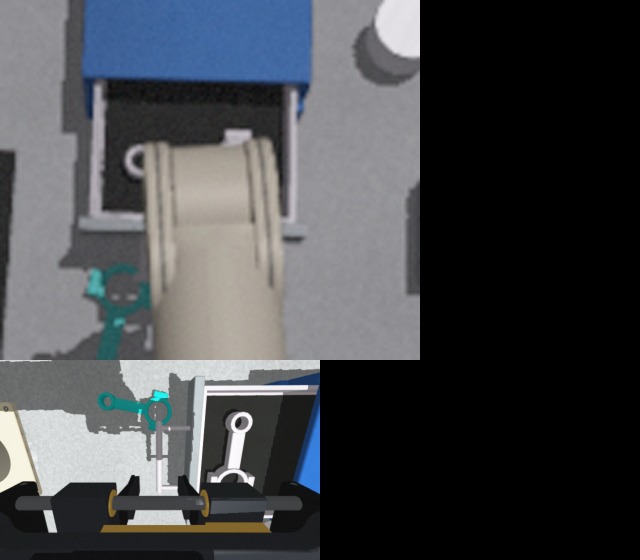

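The rod lies flat in the drawer, and the bar sits between the fingers. Next I go down, regrip the bar, and push 165 mm or more.

Emit:
{"name": "play_rows", "arguments": {
  "claw": [0.5,0.5,0.5,0.5,0.5,0.5],
  "delta_pos": [
    [0,0,0.1],
    [0,0,0.15],
    [0,0,0.15],
    [0,0,0.1],
    [0,0,0.06],
    [0,0,0]
  ],
  "delta_rot": [
    [0,0,0],
    [0,0,0],
    [0,0,0],
    [0,0,0],
    [0,0,0],
    [0,0,0]
  ]
}}

```text
time: 15.3
ee_pos: [0.4271, 0.0004, 0.0915]
eef_rot: [0.726, 0.688, -0.0, -0.001]
ft_force: [0.6, 0.2, 0.3]
width: 0.0436
grip_force: 0.0
```

Emit:
{"name": "play_rows", "arguments": {
  "claw": [1,1,1,1,1],
  "delta_pos": [
    [0,0,0],
    [0,0,0],
    [0,0,0],
    [0,0,0],
    [0,0,0]
  ],
  "delta_rot": [
    [0,0,0],
    [0,0,0],
    [0,0,0],
    [0,0,0],
    [0,0,0]
  ],
  "squeeze": 25
}}

```text
time: 15.8
ee_pos: [0.4278, -0.0003, 0.0929]
eef_rot: [0.726, 0.687, 0.0, 0.0]
ft_force: [5.1, -0.6, -1.1]
width: 0.0113
grip_force: 2.6
```

Emit:
{"name": "play_rows", "arguments": {
  "claw": [1,1,1,1,1,1,1,1],
  "delta_pos": [
    [0,0.03,0],
    [0,0.06,0],
    [0,0.08,0],
    [0,0.1,0],
    [0,0.1,0],
    [0,0.1,0],
    [0,0.1,0],
    [0,0.1,0]
  ],
  "delta_rot": [
    [0,0,0],
    [0,0,0],
    [0,0,0],
    [0,0,0],
    [0,0,0],
    [0,0,0],
    [0,0,0],
    [0,0,0]
  ]
}}

```text
time: 16.6
ee_pos: [0.5622, -0.0072, 0.0929]
eef_rot: [0.726, 0.687, -0.0, -0.0]
ft_force: [-3.3, 1.5, 10.5]
width: 0.0105
grip_force: 25.0
```

Emit:
{"name": "play_rows", "arguments": {
  "claw": [1,1,1,1,1,1],
  "delta_pos": [
    [0,0.04,0],
    [0,0.03,0],
    [0,0.02,0],
    [0,0.02,0],
    [0,0,0],
    [0,0,0]
  ],
  "delta_rot": [
    [0,0,0],
    [0,0,0],
    [0,0,0],
    [0,0,0],
    [0,0,0],
    [0,0,0]
  ]
}}

```text
time: 17.2
ee_pos: [0.5838, -0.0084, 0.0929]
eef_rot: [0.726, 0.687, 0.001, 0.0]
ft_force: [1.5, 2.1, 3.9]
width: 0.0098
grip_force: 25.0
```

Emit:
{"name": "play_rows", "arguments": {
  "claw": [1,1,1,1,1],
  "delta_pos": [
    [0,0.015,0],
    [0,0.015,0],
    [0,0.015,0],
    [0,0,0],
    [0,0,0]
  ],
  "delta_rot": [
    [0,0,0],
    [0,0,0],
    [0,0,0],
    [0,0,0],
    [0,0,0]
  ]
}}

```text
time: 17.7
ee_pos: [0.5858, -0.0085, 0.0922]
eef_rot: [0.726, 0.688, -0.006, -0.004]
ft_force: [-33.6, 1.4, 28.6]
width: 0.0104
grip_force: 25.0
```

Emit:
{"name": "play_rows", "arguments": {
  "claw": [0.5,0.5,0.5,0.5,0.5],
  "delta_pos": [
    [0,0,0],
    [0,0,0],
    [0,0,0],
    [0,0,0],
    [0,0,0]
  ],
  "delta_rot": [
    [0,0,0],
    [0,0,0],
    [0,0,0],
    [0,0,0],
    [0,0,0]
  ]
}}

```text
time: 18.2
ee_pos: [0.5922, -0.0096, 0.0924]
eef_rot: [0.726, 0.687, -0.0, 0.0]
ft_force: [-0.1, 0.0, -0.7]
width: 0.0402
grip_force: 0.0
```

Emit:
{"name": "play_rows", "arguments": {
  "claw": [0.5,0.5,0.5,0.5,0.5,0.5],
  "delta_pos": [
    [0,-0.02,0],
    [0,0,-0.08],
    [0,0,-0.2],
    [0,0,-0.2],
    [0,0,-0.2],
    [0,0,-0.1]
  ],
  "delta_rot": [
    [0,0,0],
    [0,0,0],
    [0,0,0],
    [0,0,0],
    [0,0,0],
    [0,0,0]
  ]
}}

```text
time: 18.8
ee_pos: [0.5892, -0.0084, 0.2537]
eef_rot: [0.726, 0.688, 0.002, 0.002]
ft_force: [0.6, -0.3, 0.2]
width: 0.0434
grip_force: 0.0
```

```bash
python3 - <<'E'
from h import *
snap('wrist','w5');plan((.4785,-.30,.24),16,10);plan((.4785,-.30,.24),85,12)
E
```

```text
18.85 [ 0.5899 -0.0083  0.2557] 
 [[ 0.055  0.998  0.008]
 [ 0.999 -0.055 -0.001]
 [-0.     0.008 -1.   ]] 
F [0.7 1.3 2.7] w 0.0435 0.0 q [ 0.61  0.35 -0.85  1.48  0.26  1.43 -0.3 ]
n 10 pos [-0.1405 -0.0697  0.0076] rot [ 0.0002  0.     -0.0106] mm 31.409610922366152 deg 1.9142529598809734
18.85 [ 0.5899 -0.0083  0.2557] 
 [[ 0.055  0.998  0.008]
 [ 0.999 -0.055 -0.001]
 [-0.     0.008 -1.   ]] 
F [0.7 1.3 2.7] w 0.0435 0.0 q [ 0.61  0.35 -0.85  1.48  0.26  1.43 -0.3 ]
n 12 pos [-0.0758 -0.1222  0.0061] rot [ 0.0002  0.0002 -0.0408] mm 28.785983662190695 deg 7.344866644186143
```

View pics/w5.png

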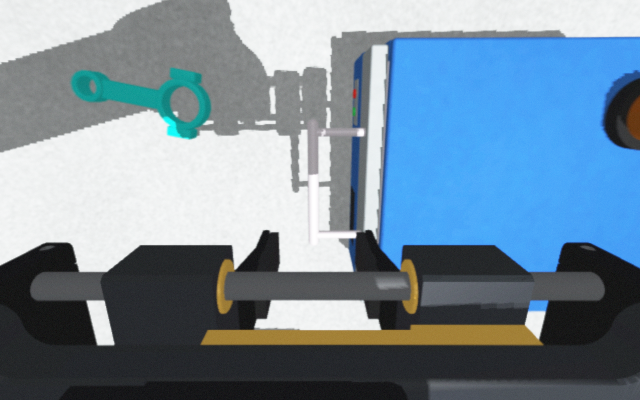

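```bash
python3 - <<'E'
from h import *
b=px('w5',[(317,119),(313.5,242)],.111);print(b.mean(0),'front back edge',px('w5',[(383,46),(378,236)],.127),'cab',px('w5',[(390,40)],.14))
plan((.53,-.345,.24),85,12)
E
```

```text
[ 0.58893214 -0.00765284  0.111     ] front back edge [[ 0.65353173  0.11373689  0.127     ]
 [ 0.64944243 -0.06120795  0.127     ]] cab [[0.65642634 0.11590524 0.14      ]]
18.85 [ 0.5899 -0.0083  0.2557] 
 [[ 0.055  0.998  0.008]
 [ 0.999 -0.055 -0.001]
 [-0.     0.008 -1.   ]] 
F [0.7 1.3 2.7] w 0.0435 0.0 q [ 0.61  0.35 -0.85  1.48  0.26  1.43 -0.3 ]
n 12 pos [-0.1067 -0.1159  0.0062] rot [ 0.0002  0.0002 -0.0408] mm 31.521459853837108 deg 7.344866644186143
```

Emit:
{"name": "play_rows", "arguments": {
  "claw": [0.5,0.5,0.5,0.5,0.3,0.3,0.3,0.3],
  "delta_pos": [
    [-0.107,-0.116,0.006],
    [-0.107,-0.116,0.006],
    [-0.107,-0.116,0.006],
    [-0.107,-0.116,0.006],
    [-0.107,-0.116,0.006],
    [-0.107,-0.116,0.006],
    [-0.107,-0.116,0.006],
    [-0.107,-0.116,0.006]
  ],
  "delta_rot": [
    [0,0,-0.041],
    [0,0,-0.041],
    [0,0,-0.041],
    [0,0,-0.041],
    [0,0,-0.041],
    [0,0,-0.041],
    [0,0,-0.041],
    [0,0,-0.041]
  ]
}}

```text
time: 19.65
ee_pos: [0.4869, -0.2299, 0.2401]
eef_rot: [0.291, 0.957, -0.001, 0.0]
ft_force: [0.5, 0.7, -0.5]
width: 0.0599
grip_force: 0.0
```

Emit:
{"name": "play_rows", "arguments": {
  "claw": [0.3,0.3,0.3,0.3,0.3,0.3],
  "delta_pos": [
    [-0.107,-0.116,0.006],
    [-0.107,-0.116,0.006],
    [-0.107,-0.116,0.006],
    [-0.107,-0.116,0.006],
    [0,0,0],
    [0,0,0]
  ],
  "delta_rot": [
    [0,0,-0.041],
    [0,0,-0.041],
    [0,0,-0.041],
    [0,0,-0.041],
    [0,0,0],
    [0,0,0]
  ]
}}

```text
time: 20.25
ee_pos: [0.5296, -0.3462, 0.2343]
eef_rot: [0.041, 0.999, 0.001, 0.0]
ft_force: [0.8, 0.8, 0.6]
width: 0.0613
grip_force: 0.0
```

```bash
python3 - <<'E'
from h import *
snap('wrist','w6');snap('top','t6');st()
a=cv2.imread('pics/t6.png')[130:200,300:400];b=cv2.imread('pics/w6.png')
o=np.zeros((600,640,3),np.uint8);o[:400]=b;o[400:596,:280]=cv2.resize(a,None,fx=2.8,fy=2.8,interpolation=cv2.INTER_CUBIC);cv2.imwrite('pics/c3.png',o)
E
```

```text
20.35 [ 0.5296 -0.3452  0.2349] 
 [[-0.997  0.08   0.001]
 [ 0.08   0.997 -0.   ]
 [-0.001 -0.    -1.   ]] 
F [-1.3 -0.  -0.3] w 0.0609 0.0 q [ 1.13  0.48 -0.88  1.39  0.36  1.44  1.76]
```

View pics/c3.png

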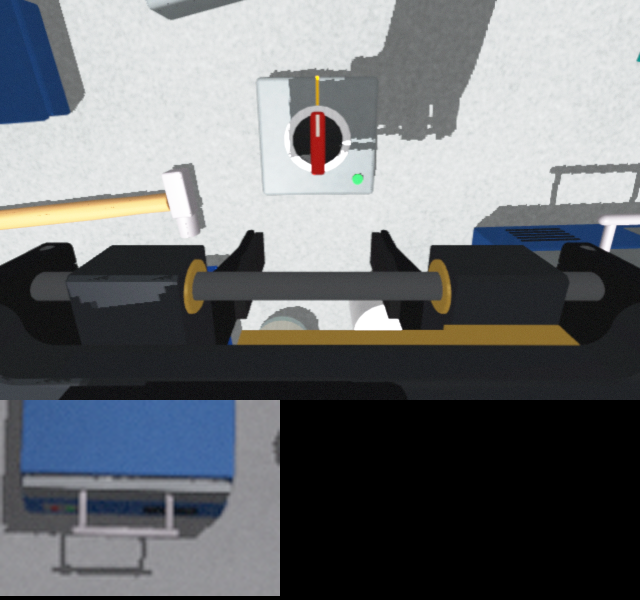

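The drawer front is flush, so it is shut. The paddle's top runs from (317,113) to (318,174).

```bash
python3 - <<'E'
from h import *
p=px('w6',[(317,113),(317.8,172)],.098);d=p[1]-p[0];m=p.mean(0);yaw=np.degrees(np.arctan2(d[1],d[0]))
print(p,m,np.linalg.norm(d),yaw,'box c',px('w6',[(258,78),(377,77),(373,192),(266,194)],.05).mean(0))
plan((m[0],m[1],.12),yaw+90,5)
E
```

```text
[[ 0.46065318 -0.34006998  0.098     ]
 [ 0.51640027 -0.34390793  0.098     ]] [ 0.48852672 -0.34198895  0.098     ] 0.05587905240901119 -3.9383614127568993 box c [ 0.48926507 -0.34064764  0.05      ]
20.35 [ 0.5296 -0.3452  0.2349] 
 [[-0.997  0.08   0.001]
 [ 0.08   0.997 -0.   ]
 [-0.001 -0.    -1.   ]] 
F [-1.3 -0.  -0.3] w 0.0609 0.0 q [ 1.13  0.48 -0.88  1.39  0.36  1.44  1.76]
n 5 pos [4.120e-02 1.000e-04 1.149e-01] rot [-0.      0.     -0.0007] mm 24.420683818179533 deg 0.1292001291263513
```

Emit:
{"name": "play_rows", "arguments": {
  "claw": [0.3,0.3,0.3,0.3,0.3,0.3,0.3,0.3],
  "delta_pos": [
    [0.04,0,0.1],
    [0.041,0,0.12],
    [0.041,0,0.12],
    [0.041,0,0.12],
    [0.041,0,0.1],
    [0,0,0],
    [0,0,0.1],
    [0,0,0.08]
  ],
  "delta_rot": [
    [0,0,-0.001],
    [0,0,-0.001],
    [0,0,-0.001],
    [0,0,0],
    [0,0,0],
    [0,0,0],
    [0,0,0],
    [0,0,0]
  ]
}}

```text
time: 21.15
ee_pos: [0.4896, -0.3433, 0.0872]
eef_rot: [0.035, 0.999, -0.001, 0.001]
ft_force: [-0.3, 0.3, -0.5]
width: 0.0609
grip_force: 0.0
```

Emit:
{"name": "play_rows", "arguments": {
  "claw": [0.3,0.3,0.3],
  "delta_pos": [
    [0,0,0.07],
    [0,0,0.02],
    [0,0,0]
  ],
  "delta_rot": [
    [0,0,0],
    [0,0,0],
    [0,0,0]
  ]
}}

```text
time: 21.45
ee_pos: [0.4888, -0.343, 0.0679]
eef_rot: [0.035, 0.999, 0.0, -0.0]
ft_force: [-0.7, 0.0, 0.8]
width: 0.0613
grip_force: 0.0
```

Emit:
{"name": "play_rows", "arguments": {
  "claw": [1,1,1,1,1,1,1],
  "delta_pos": [
    [0,0,0],
    [0,0,0],
    [0,0,0],
    [0,0,0],
    [0,0,0],
    [0,0,0],
    [0,0,0]
  ],
  "delta_rot": [
    [0,0,0],
    [0,0,0],
    [0,0,0],
    [0,0,0],
    [0,0,0],
    [0,0,0],
    [0,0,0]
  ],
  "squeeze": 25
}}

```text
time: 22.15
ee_pos: [0.4889, -0.3425, 0.0682]
eef_rot: [0.035, 0.999, 0.001, -0.0]
ft_force: [-2.7, -2.1, 5.1]
width: 0.0133
grip_force: 25.0
```

Emit:
{"name": "play_rows", "arguments": {
  "claw": [1,1,1,1,1,1,1,1],
  "delta_pos": [
    [0,0,0],
    [0,0,0],
    [0,0,0],
    [0,0,0],
    [0,0,0],
    [0,0,0],
    [0,0,0],
    [0,0,0]
  ],
  "delta_rot": [
    [0,0,0.03],
    [0,0,0.04],
    [0,0,0.04],
    [0,0,0.04],
    [0,0,0.04],
    [0,0,0.04],
    [0,0,0.04],
    [0,0,0.04]
  ]
}}

```text
time: 22.95
ee_pos: [0.4888, -0.3426, 0.0682]
eef_rot: [0.501, 0.866, 0.0, -0.0]
ft_force: [-0.9, 2.3, 0.8]
width: 0.0137
grip_force: 25.0
```

Emit:
{"name": "play_rows", "arguments": {
  "claw": [1,1,1,1,1,1],
  "delta_pos": [
    [0,0,0],
    [0,0,0],
    [0,0,0],
    [0,0,0],
    [0,0,0],
    [0,0,0]
  ],
  "delta_rot": [
    [0,0,0.03],
    [0,0,0.02],
    [0,0,0.015],
    [0,0,0.01],
    [0,0,0],
    [0,0,0]
  ]
}}

```text
time: 23.55
ee_pos: [0.4889, -0.3427, 0.0682]
eef_rot: [0.597, 0.803, 0.0, -0.0]
ft_force: [-1.6, 4.8, 2.9]
width: 0.0139
grip_force: 25.0
```

```bash
python3 - <<'E'
from h import *
s,M=st();print(np.degrees(np.arctan2(M[1,1],M[0,1])),s['torque'])
E
```

```text
23.55 [ 0.4889 -0.3427  0.0682] 
 [[-0.288  0.958 -0.   ]
 [ 0.958  0.288  0.001]
 [ 0.001 -0.    -1.   ]] 
F [-1.6  4.8  2.9] w 0.0139 25.000645173713565 q [ 1.02  0.47 -0.6   1.68  0.3   1.08  0.61]
16.739262372836123 [0.93341096 0.22338442 0.2998617 ]
```

Emit:
{"name": "play_rows", "arguments": {
  "claw": [1,1,1,1],
  "delta_pos": [
    [0,0,0],
    [0,0,0],
    [0,0,0],
    [0,0,0]
  ],
  "delta_rot": [
    [0,0,0.012],
    [0,0,0.008],
    [0,0,0],
    [0,0,0]
  ]
}}

```text
time: 23.95
ee_pos: [0.489, -0.343, 0.0682]
eef_rot: [0.622, 0.783, 0.0, 0.0]
ft_force: [-1.2, 4.8, 2.4]
width: 0.0143
grip_force: 25.0
```

```bash
python3 - <<'E'
from h import *
s,M=st();print(np.degrees(np.arctan2(M[1,1],M[0,1])),s['torque'])
E
```

```text
23.95 [ 0.489  -0.343   0.0682] 
 [[-0.227  0.974  0.   ]
 [ 0.974  0.227  0.   ]
 [ 0.     0.    -1.   ]] 
F [-1.2  4.8  2.4] w 0.0143 25.001028631813824 q [ 1.01  0.47 -0.59  1.68  0.29  1.08  0.56]
13.128183346826521 [0.90406947 0.10352757 0.57850516]
```

The torque has roughly doubled and the turn has passed 69°, so the key is at its stop. I let go and rise.

Emit:
{"name": "play_rows", "arguments": {
  "claw": [0,0,0,0,0,0,0,0],
  "delta_pos": [
    [0,0,0],
    [0,0,0],
    [0,0,0],
    [0,0,0],
    [0,0,0],
    [0,0,0],
    [0,0,0],
    [0,0,0]
  ],
  "delta_rot": [
    [0,0,0],
    [0,0,0],
    [0,0,0],
    [0,0,0],
    [0,0,0],
    [0,0,0],
    [0,0,0],
    [0,0,0]
  ]
}}

```text
time: 24.75
ee_pos: [0.4887, -0.344, 0.0683]
eef_rot: [0.622, 0.783, -0.0, 0.0]
ft_force: [1.2, -0.4, -0.8]
width: 0.0707
grip_force: 0.0
```

Emit:
{"name": "play_rows", "arguments": {
  "claw": [0,0,0,0,0,0,0,0],
  "delta_pos": [
    [0,0,-0.05],
    [0,0,-0.15],
    [0,0,-0.2],
    [0,0,-0.2],
    [0,0,-0.2],
    [0,0,-0.1],
    [0,0,0],
    [0,0,0]
  ],
  "delta_rot": [
    [0,0,0],
    [0,0,0],
    [0,0,0],
    [0,0,0],
    [0,0,0],
    [0,0,0],
    [0,0,0],
    [0,0,0]
  ]
}}

```text
time: 25.55
ee_pos: [0.4887, -0.3434, 0.2485]
eef_rot: [0.622, 0.783, -0.0, 0.0]
ft_force: [0.1, -0.2, -0.4]
width: 0.0872
grip_force: 0.0
```

```bash
python3 - <<'E'
from h import *
snap('wrist','w7');snap('scene','s7');snap('top','t7');st()
o=np.zeros((600,800,3),np.uint8);o[:200,:320]=cv2.resize(cv2.imread('pics/w7.png'),(320,200));o[200:600,:640]=cv2.imread('pics/s7.png')
o[:200,320:640]=cv2.resize(cv2.imread('pics/t7.png'),(320,200));cv2.imwrite('pics/c4.png',o)
E
```

```text
25.7 [ 0.4882 -0.3431  0.2469] 
 [[-0.226  0.974 -0.002]
 [ 0.974  0.226  0.001]
 [ 0.001 -0.001 -1.   ]] 
F [-0.8 -0.3 -0.9] w 0.0869 0.0 q [ 1.04  0.32 -0.63  1.47  0.19  1.41  0.63]
```

View pics/c4.png

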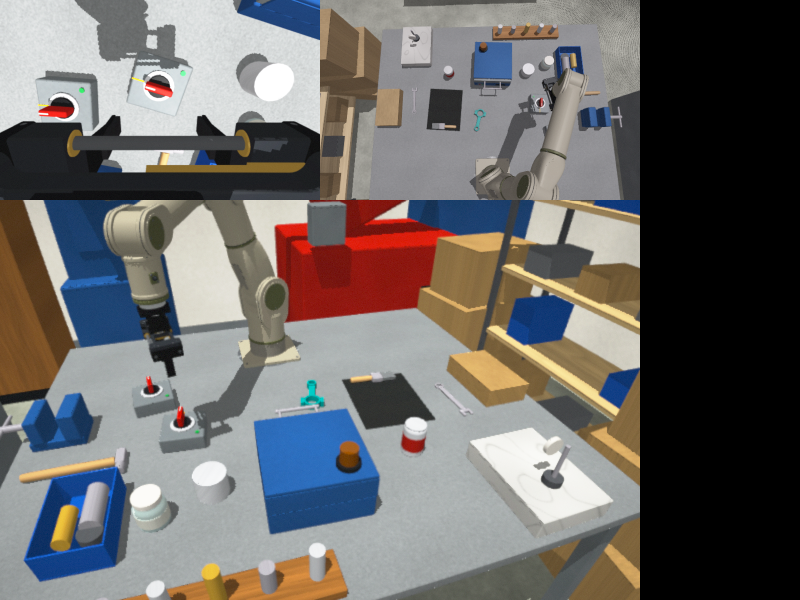

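The key is back in line with the yellow mark on its box, the drawer is shut, and the bystanders haven't moved.

```bash
python3 -c "
from bench import r
print(r.close_job())"
```

```text
the job is handed in; nothing more can be done
None
```

The job is handed in at about 26 s: the rod lies flat in the fully shut drawer, the start key was twisted to its stop and sprang back, and the brush, piston, can and wrench were left untouched.

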